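# Set out the brass lanterns in order of height

## Task

Set out the four small brass lanterns for display on top of the drawer chest, one standing centred on each round green pad, in order of height: the tallest on the pad next to the brass star panel, then stepping down to the shortest at the other end, next to the white porcelain socket. Put each one down gently, upright, without dropping it or tipping it over, and leave the panel and the socket standing where they are.

Things in the scene. Friction and masses are not known exactly. Their poses are not given: they have to be found in the camera images.
- lantern_1: Tallest of four small brass lanterns of one family: 166 mm tall, round, red glass panes and a glass bead of the same red on top. Foot and roof edge 72 mm across (the widest). A plain upright cylindrical neck, 26 mm in diameter, from 124 to 154 mm above the foot, is the place to grip; below it the roof spreads out to full width within 10 mm; above it are a small cap and the bead. Loose, 0.14 to 0.5 kg. Origin: centre of the underside of the foot; z up.
- lantern_2: Second tallest of four small brass lanterns of one family: 144 mm tall, round, blue glass panes and a glass bead of the same blue on top. Foot and roof edge 65 mm across (the widest). A plain upright cylindrical neck, 26 mm in diameter, from 102 to 132 mm above the foot, is the place to grip; below it the roof spreads out to full width within 10 mm; above it are a small cap and the bead. Loose, 0.14 to 0.5 kg. Origin: centre of the underside of the foot; z up.
- lantern_3: Second shortest of four small brass lanterns of one family: 122 mm tall, round, green glass panes and a glass bead of the same green on top. Foot and roof edge 58 mm across (the widest). A plain upright cylindrical neck, 26 mm in diameter, from 80 to 110 mm above the foot, is the place to grip; below it the roof spreads out to full width within 10 mm; above it are a small cap and the bead. Loose, 0.14 to 0.5 kg. Origin: centre of the underside of the foot; z up.
- lantern_4: Shortest of four small brass lanterns of one family: 100 mm tall, round, amber glass panes and a glass bead of the same amber on top. Foot and roof edge 52 mm across (the widest). A plain upright cylindrical neck, 26 mm in diameter, from 58 to 88 mm above the foot, is the place to grip; below it the roof spreads out to full width within 10 mm; above it are a small cap and the bead. Loose, 0.14 to 0.5 kg. Origin: centre of the underside of the foot; z up.
- pad_a: Round dark green felt pad with a thin brass rim, 84 mm across, 2 mm thick, fixed on top of the drawer chest, at the chest's left end (its +y end). The chest is 60 mm tall, 150 mm deep and 420 mm long, with four such pads 100 mm apart along its top, and a closed drawer with a brass knob on the side facing the robot. Origin: centre of the pad's underside, 60 mm above the table (a lantern's foot rests 62 mm above the table); y along the row of pads, z up.
- pad_b: Round dark green felt pad with a thin brass rim, 84 mm across, 2 mm thick, fixed on top of the drawer chest, second from the left end. The chest is 60 mm tall, 150 mm deep and 420 mm long, with four such pads 100 mm apart along its top, and a closed drawer with a brass knob on the side facing the robot. Origin: centre of the pad's underside, 60 mm above the table (a lantern's foot rests 62 mm above the table); y along the row of pads, z up.
- pad_c: Round dark green felt pad with a thin brass rim, 84 mm across, 2 mm thick, fixed on top of the drawer chest, third from the left end. The chest is 60 mm tall, 150 mm deep and 420 mm long, with four such pads 100 mm apart along its top, and a closed drawer with a brass knob on the side facing the robot. Origin: centre of the pad's underside, 60 mm above the table (a lantern's foot rests 62 mm above the table); y along the row of pads, z up.
- pad_d: Round dark green felt pad with a thin brass rim, 84 mm across, 2 mm thick, fixed on top of the drawer chest, at the chest's right end (its -y end). The chest is 60 mm tall, 150 mm deep and 420 mm long, with four such pads 100 mm apart along its top, and a closed drawer with a brass knob on the side facing the robot. Origin: centre of the pad's underside, 60 mm above the table (a lantern's foot rests 62 mm above the table); y along the row of pads, z up.
- star_panel: Upright pierced brass lantern panel with an amber eight-pointed star, 94 mm wide, 5 mm thick, on a 110 x 60 mm cedar foot; 188 mm tall in all. Stands loose on the table just past one end of the chest (left or right, it varies), about 140 mm from the nearest pad's centre. Origin: centre of the foot's underside; y along its width, z up. To be left alone.
- socket: White porcelain lamp socket, round, 60 mm across the flange, 48 mm tall, standing loose on the table just past the chest's other end. Origin: centre of its underside; z up. To be left alone.
Mind the look-alikes: they are no part of the job. What is shaped like the lantern_1 but pink is not meant.

How it is judged:
By the outcome, as a careful person would: the job done as asked, in the order asked, and still so for the second after the job is handed in, with the robot touching nothing.
It also fails if it takes over 123 s, if anything falls off the work surface, if the arm or the gripper's body presses on something with over 40 N, if the wrist force passes 120 N, or if a joint passes its speed limit or range.

## Robot

A 7-joint arm with a two-finger parallel gripper is mounted at the origin on the work surface. World frame = base frame: x ahead of the robot, y to its left, z up, the work surface at z = 0. Lengths are in m, angles in rad, forces in N, time in s.
With the tool pointing down it reaches from about 0.375 to 0.925 m from the base axis. Payload 3.1 kg.
Tool frame: the origin (TCP) lies at the very end of the fingers, on their centre line; the grasp point (between the pads) lies 19 mm behind it; z points along the fingers, y is the direction in which the jaws open and shut (so a half turn about z gives the same grasp; the last joint's range is limited). The gripper opens to 85 mm and grips with 20 to 120 N. Pads are 22 mm wide; open, the fingers measure 114 mm over their backs; the gripper's body (76 mm by 85 mm) begins 54 mm behind the grasp point. The pads swing forward as they close: fully open they stand 13 mm farther back than shut.
Start: joints at [-1.198, 0.383, 0.044, 1.598, -0.018, 1.161, -0.05], TCP at [0.295, 0.579, 0.197] pointing down, gripper open.
Joint ranges: [-2.61, 2.61], [-0.41, 2.15], [-1.48, 1.57], [0, 2.5], [-1.57, 4.71], [0.05, 1.97], [-2.85, 2.85]. Speed limits (rad/s): [2.79, 2.79, 3.14, 3.14, 3.14, 3.14, 3.14].

## Interface

Orientations are given as a rotation vector (axis times angle).
In Python, from bench import * gives the robot as it stands.
- The arm moves only by the tool send_rows, never from a script. Its argument "rows" is a list of rows, each an object with "xyz": the shift along the tool's x, y, z in mm, a list of three; "twist": the turn, a rotation vector about the tool's x, y, z in rad, a list of three; "jaw": the gripper command: -1 is shut, 1 is fully open, values between are in proportion. In form: [{"xyz": [tx, ty, tz], "twist": [wx, wy, wz], "jaw": jaw}, ...]. A call has 1 to 10 rows; each row is the pose to reach, as a shift and turn from the pose measured when the call began, along the tool's axes at that moment; what a row does not reach only later rows make up. A row lasts 1/10 s, in which the tool goes at most 50 mm and 8.59 degrees, less where a joint would pass 70% of its speed; a pose out of reach is approached as far as the arm can. A call with a gripper value outside its range is refused whole. The fingers move at their own pace and stop on an object; the grip force is fixed at half the most. Time passes only in rows, so rows that repeat a pose let the fingers close. It gives the time, the measured TCP pose, the force and the opening at its end, in the units of the state.
- sense(): the state, without advancing time (a new reading comes with each control period).
- read_camera(name): name is "scene" or "top" or "wrist"; returns a dict with "image" (400x640x3 uint8, red, green, blue), "fx", "fy", "cx", "cy" (pixels), "dist_coeffs" ([k1, k2, p1, p2, k3] as OpenCV has them; the pictures are not rectified), "rvec" (rotation vector, rad) and "tvec" (3), from world to camera coordinates, as OpenCV has them. Camera axes: x right, y down, z forward; pixel columns grow to the right and rows downward; lengths in m; the calibration is good to about 2 mm. A picture is of the moment at which its call begins. There is no depth.
- close_job(): hands the job in, once; it reports no verdict.
The state is a dict: "t": time; "joint_pos": joint angles; "dq": joint speeds; "tau": joint torques, N m; "eef_pos": TCP position; "eef_rot": TCP orientation; "force": force on the tool from outside, world axes, zero at the start; "wrist_torque": the same for the moment, N m; "width": finger opening in m.
Only numpy, scipy, OpenCV 4.12 (cv2) and the standard library are available. Lean on these libraries where they do the work, as an engineer would, in place of code of your own. Each camera call takes 0.05 s, during which the arm holds its last target. There are 200 camera calls.

## Working session

There is one attempt and no reset: what is moved stays moved. The work goes in short steps, Python scripts to look and compute and a tool call to move; the robot and the scene stay as the last step left them, time stands still between calls to the robot, and variables do not carry over. Pictures are saved under pics/ and viewed, about 12 in all and at most 16, crops included, and the job is handed in when it is done.

Besides the shell and the picture viewer there is one more tool, called after "Request:" by a JSON object that holds its "api" and its "payload". send_rows: Moves the arm, as the interface text tells. Its arguments: {"type":"object","properties":{"rows":{"type":"array"}},"required":["rows"]}

```bash
mkdir -p pics; cat > h.py <<'E'
from bench import *
import numpy as np, cv2
def snap(n,f):
    d=read_camera(n); cv2.imwrite(f'pics/{f}.png',d['image'][:,:,::-1]); np.save(f'pics/{f}.npy',{k:d[k] for k in d},allow_pickle=True); return d
def load(f): return np.load(f'pics/{f}.npy',allow_pickle=True).item()
def K(d): return np.array([[d['fx'],0,d['cx']],[0,d['fy'],d['cy']],[0,0,1.]])
def ray(d,uv):
    R=cv2.Rodrigues(np.array(d['rvec'],float))[0];t=np.array(d['tvec'],float).ravel()
    p=cv2.undistortPoints(np.array([[uv]],float),K(d),np.array(d['dist_coeffs'],float)).ravel()
    return -R.T@t, R.T@np.array([p[0],p[1],1])
def onz(d,uv,z):
    c,r=ray(d,uv); return c+r*(z-c[2])/r[2]
def proj(d,P): return cv2.projectPoints(np.array(P,float).reshape(-1,3),np.array(d['rvec'],float),np.array(d['tvec'],float),K(d),np.array(d['dist_coeffs'],float))[0].reshape(-1,2)
E
python3 - <<'E'
from h import *
for n in('top','scene'):
    d=snap(n,n+'0'); print(n,ray(d,(320,200)))
s=sense(); print(s)
E
```

```text
top (array([ 0.40217618, -0.03270411,  1.30962171]), array([ 0.05197931, -0.00433367, -0.99877378]))
scene (array([1.28561932, 0.22263237, 0.99647425]), array([-0.63437096, -0.19920547, -0.74726747]))
{'t': 0.1, 'joint_pos': array([-1.19783181,  0.38375495,  0.04381087,  1.59942052, -0.01792173,
        1.16126142, -0.04988791]), 'dq': array([ 0.00181597, -0.00198039,  0.00022641, -0.00199148, -0.00160532,
        0.00061003, -0.00218372]), 'tau': array([ 2.38739194e-03, -4.34728575e+01,  1.02920327e+00, -2.50454628e+01,
        1.08686488e-02,  5.46838157e-03,  4.50617335e-06]), 'eef_pos': array([0.29436873, 0.57844695, 0.19620975]), 'eef_rot': array([-0.73239068, -3.05453891,  0.00377864]), 'force': array([-0.01686448, -0.17299318, -0.18895173]), 'wrist_torque': array([-0.01631031,  0.03305239, -0.06757486]), 'width': 0.08542970369600762}
```

View pics/top0.png

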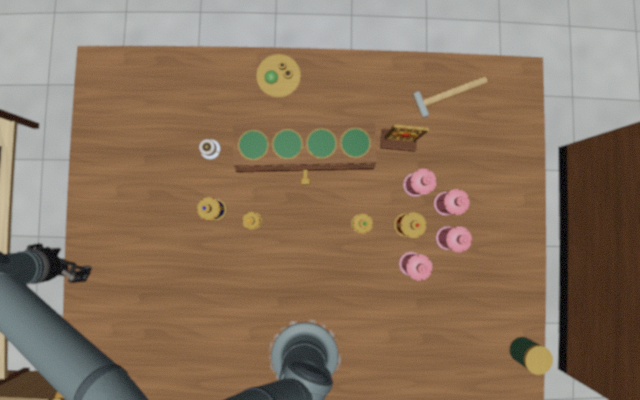

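View pics/scene0.png

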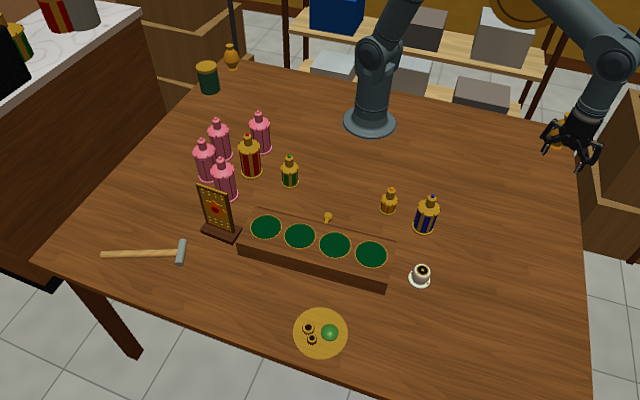

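Top view: the panel is at the right, the -y end (405,137), and the socket at the left (209,149). So red goes to pad_d, blue to pad_c, green to pad_b and amber to pad_a. Lantern candidates: blue (210,208), amber (252,221), green (362,223), red (411,224). The four pink ones around red are the decoys. I'll confirm with enlarged crops.

```bash
python3 - <<'E'
from h import *
a=cv2.imread('pics/top0.png'); b=cv2.imread('pics/scene0.png')
c=cv2.resize(a[115:285,185:385],None,fx=4,fy=4,interpolation=cv2.INTER_CUBIC)[:600];
cv2.imwrite('pics/c1.png',cv2.resize(a[120:270,190:390],(800,600),interpolation=cv2.INTER_CUBIC))
cv2.imwrite('pics/c2.png',cv2.resize(a[120:285,375:485],(400,600),interpolation=cv2.INTER_CUBIC))
cv2.imwrite('pics/c3.png',cv2.resize(b[100:295,190:450],(800,600),interpolation=cv2.INTER_CUBIC))
E
```

```text
(no output)
```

View pics/c1.png

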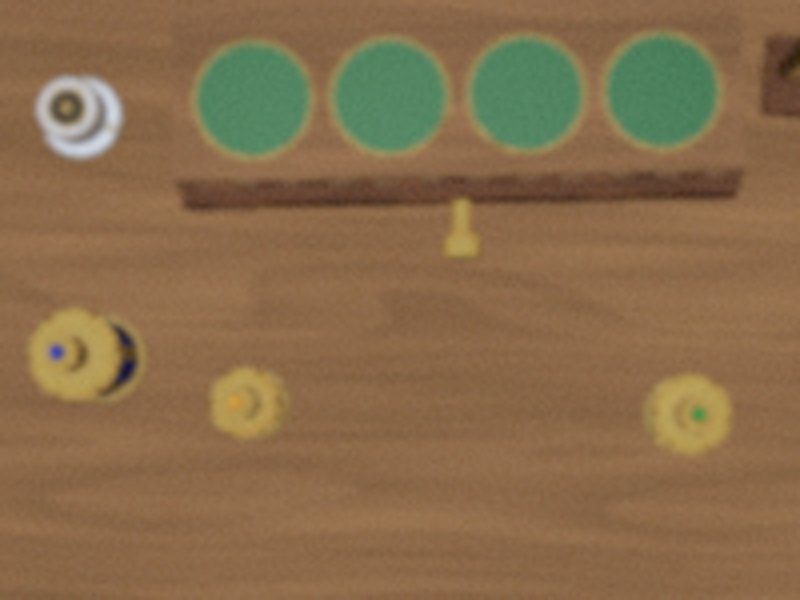

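View pics/c2.png

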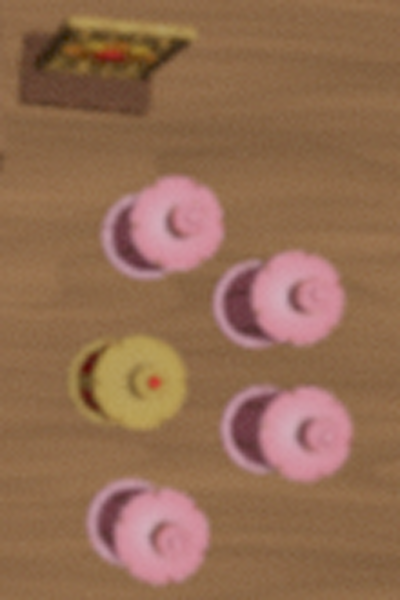

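View pics/c3.png

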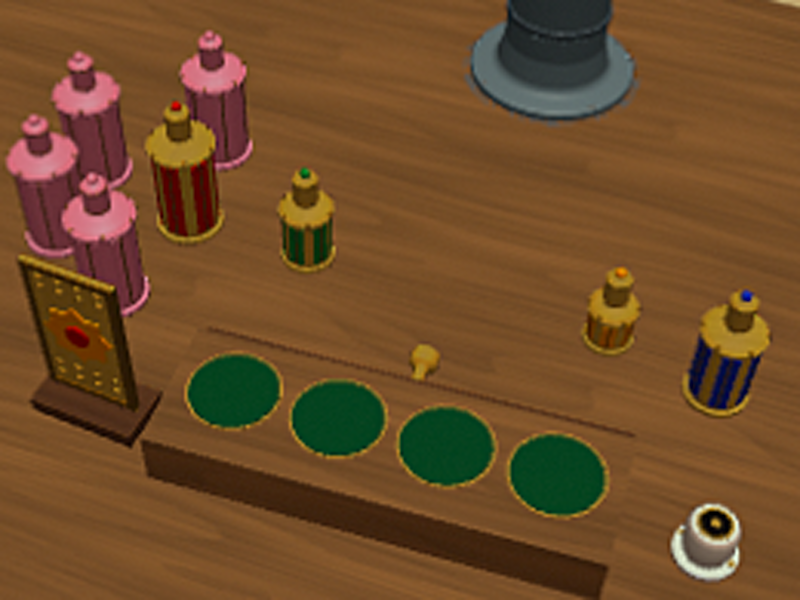

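```bash
python3 - <<'E'
from h import *
T=load('top0');S=load('scene0'); np.set_printoptions(precision=4,suppress=True)
c1=lambda x,y:((x+.5)/4-.5+190,(y+.5)/4-.5+120)
c2=lambda x,y:((x+.5)/3.636-.5+375,(y+.5)/3.636-.5+120)
c3=lambda x,y:((x+.5)/3.077-.5+190,(y+.5)/3.077-.5+100)
def tri(u,v):
    A=[];b=[]
    for d,p in((T,u),(S,v)):
        c,r=ray(d,p);r/=np.linalg.norm(r);M=np.eye(3)-np.outer(r,r);A.append(M);b.append(M@c)
    return np.linalg.lstsq(np.vstack(A),np.hstack(b),rcond=None)[0]
for n,u,v,roof,h,rh in[('red',c2(153.5,383),c3(176,105),c2(140,382),.161,.114),('blue',c1(56,352),c3(747,296),c1(75,354),.139,.092),('green',c1(698,414),c3(305,174),c1(688,413),.117,.07),('amber',c1(234,400),c3(621,272),c1(248,402),.095,.048)]:
    print(n,'tri',tri(u,v),'topbead',onz(T,u,h)[:2],'scbead',onz(S,v,h)[:2],'roof',onz(T,roof,rh)[:2])
for n,u,v in[('a',(253,99),(558,475)),('b',(389.5,97),(446,446)),('c',(527,93.5),(339,419)),('d',(663,91),(235,391))]:
    print(n,tri(c1(*u),c3(*v)),onz(T,c1(*u),.062)[:2],onz(S,c3(*v),.062)[:2])
for u in[(177,223),(298,298),(305,434),(161,536)]: print('pink',onz(T,c2(*u),.114)[:2])
print('panel top',onz(T,c2(70,20),.188),onz(T,c2(195,33),.188))
s=sense();R=cv2.Rodrigues(s['eef_rot'])[0];print(R)
E
```

```text
red tri [ 0.4    -0.299   0.1634] topbead [ 0.4    -0.2995] scbead [ 0.3975 -0.3005] roof [ 0.4005 -0.2999]
blue tri [0.4356 0.2796 0.1399] topbead [0.4358 0.279 ] scbead [0.4344 0.2805] roof [0.436  0.2779]
green tri [ 0.4022 -0.1613  0.1165] topbead [ 0.4024 -0.1618] scbead [ 0.4027 -0.1605] roof [ 0.403  -0.1596]
amber tri [0.4057 0.1637 0.0983] topbead [0.4058 0.1636] scbead [0.4022 0.1641] roof [0.4047 0.1609]
a [0.6261 0.1629 0.0606] [0.6261 0.1617] [0.6267 0.1641]
b [0.6299 0.0626 0.06  ] [0.6296 0.0618] [0.6311 0.0635]
c [ 0.6346 -0.0374  0.0591] [ 0.6345 -0.0387] [ 0.6363 -0.0352]
d [ 0.6386 -0.1374  0.0599] [ 0.6387 -0.1386] [ 0.6397 -0.1351]
pink [ 0.524  -0.3278]
pink [ 0.4678 -0.4234]
pink [ 0.3625 -0.4295]
pink [ 0.2827 -0.3176]
panel top [ 0.6638 -0.2299  0.188 ] [ 0.6568 -0.3224  0.188 ]
[[-0.8913  0.4535 -0.001 ]
 [ 0.4535  0.8913 -0.0022]
 [-0.0001 -0.0025 -1.    ]]
```

Red (0.400,-0.299), blue (0.436,0.279), green (0.402,-0.161) and amber (0.405,0.163) all triangulate to the given heights. The pads come out at z≈0.060, 100 mm apart, so the measurements agree. Blue goes first: I'll turn the jaws to lie along world x while moving over it. After that, tool x = +y world, tool y = +x world and tool z = down.

Request:
{"api": "send_rows", "payload": {"rows": [{"xyz":[-26,-20,-2],"twist":[0,0,0.11],"jaw":1},{"xyz":[-52,-41,-4],"twist":[0,0,0.22],"jaw":1},{"xyz":[-79,-61,-6],"twist":[0,0,0.33],"jaw":1},{"xyz":[-105,-81,-8],"twist":[0,0,0.44],"jaw":1},{"xyz":[-131,-101,-10],"twist":[0,0,0.55],"jaw":1},{"xyz":[-157,-122,-12],"twist":[0,0,0.66],"jaw":1},{"xyz":[-183,-142,-14],"twist":[0,0,0.77],"jaw":1},{"xyz":[-210,-162,-16],"twist":[0,0,0.88],"jaw":1},{"xyz":[-236,-183,-18],"twist":[0,0,0.99],"jaw":1},{"xyz":[-262,-203,-20],"twist":[0,0,1.1],"jaw":1}]}}

```text
t: 1.1
eef_pos: [0.4359, 0.277, 0.2163]
eef_rot: [2.226, 2.216, -0.005]
force: [0.7, 1.2, 0.4]
width: 0.0857
```

```bash
cat >> h.py <<'E'
def go(x,y,z):
    "tool-axes shift (mm) and twist to reach world x,y,z with jaws along world x"
    s=sense();R=cv2.Rodrigues(s['eef_rot'])[0];G=np.array([[0,1,0],[1,0,0],[0,0,-1.]]).T
    print('t',round(s['t'],2),'pos',s['eef_pos'].round(4),'q',s['joint_pos'].round(2),'w',round(s['width'],4),'F',s['force'].round(1))
    print('xyz',(R.T@(np.array([x,y,z])-s['eef_pos'])*1000).round(1),'twist',cv2.Rodrigues(R.T@G)[0].ravel().round(3))
E
python3 - <<'E'
from h import *
go(.4355,.279,.104); d=snap('wrist','w1')
print(proj(d,[[.4355,.279,.144],[.4355,.279,.132]]))
E
```

```text
t 1.1 pos [0.4359 0.277  0.2163] q [-0.97  0.11  0.35  1.91 -0.04  1.13 -0.61] w 0.0857 F [0.7 1.2 0.4]
xyz [  2.3  -0.2 112.3] twist [-0.002  0.003 -0.005]
[[318.68375357 195.12473917]
 [318.75932103 190.76640315]]
```

View pics/w1.png

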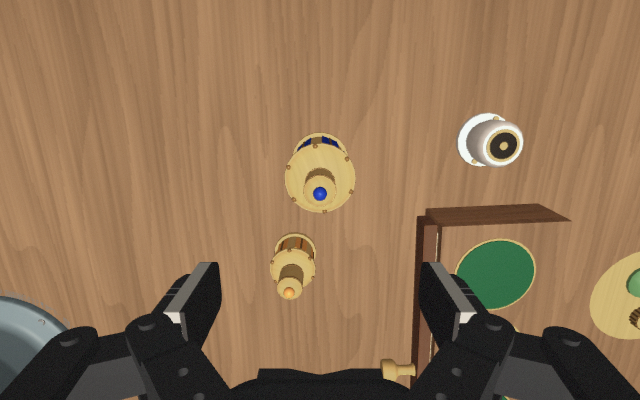

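The wrist view shows the blue bead at (320,194), predicted (318.7,195), so the position holds to about 1 mm. Descending.

Request:
{"api": "send_rows", "payload": {"rows": [{"xyz":[2,0,20],"twist":[0,0,0],"jaw":1},{"xyz":[2,0,45],"twist":[0,0,0],"jaw":1},{"xyz":[2,0,70],"twist":[0,0,0],"jaw":1},{"xyz":[2,0,90],"twist":[0,0,0],"jaw":1},{"xyz":[2,0,104],"twist":[0,0,0],"jaw":1},{"xyz":[2,0,110],"twist":[0,0,0],"jaw":1},{"xyz":[2,0,110],"twist":[0,0,0],"jaw":0.4},{"xyz":[2,0,110],"twist":[0,0,0],"jaw":0},{"xyz":[2,0,110],"twist":[0,0,0],"jaw":-0.2},{"xyz":[2,0,110],"twist":[0,0,0],"jaw":-0.3}]}}

```text
t: 2.15
eef_pos: [0.4404, 0.2718, 0.1078]
eef_rot: [2.237, 2.199, -0.003]
force: [-1.1, -0.6, -0.3]
width: 0.0303
```

Request:
{"api": "send_rows", "payload": {"rows": [{"xyz":[0,0,0],"twist":[0,0,0],"jaw":-0.4},{"xyz":[0,0,0],"twist":[0,0,0],"jaw":-0.6},{"xyz":[0,0,0],"twist":[0,0,0],"jaw":-1},{"xyz":[0,0,0],"twist":[0,0,0],"jaw":-1},{"xyz":[0,0,0],"twist":[0,0,0],"jaw":-1},{"xyz":[0,0,-5],"twist":[0,0,0],"jaw":-1},{"xyz":[0,0,-15],"twist":[0,0,0],"jaw":-1},{"xyz":[0,0,-35],"twist":[0,0,0],"jaw":-1},{"xyz":[0,0,-60],"twist":[0,0,0],"jaw":-1},{"xyz":[0,0,-85],"twist":[0,0,0],"jaw":-1}]}}

```text
t: 3.15
eef_pos: [0.44, 0.2717, 0.1936]
eef_rot: [2.237, 2.199, -0.005]
force: [0.1, -0.5, 0.6]
width: -0.0004
```

```bash
python3 - <<'E'
from h import *
go(.6345,-.0375,.24)
E
```

```text
t 3.15 pos [0.44   0.2717 0.1936] q [-0.96  0.14  0.35  1.93 -0.05  1.09 -0.61] w -0.0004 F [ 0.1 -0.5  0.6]
xyz [-306.   199.9  -44.4] twist [ 0.001  0.006 -0.017]
```

The grip closed on nothing (width 0), and the TCP drifted by about 5 mm in x and 7 mm in y. I need to look before going on.

```bash
python3 - <<'E'
from h import *
w=snap('wrist','w2')['image']; t=snap('top','t2')['image']
im=np.vstack([w[:,:,::-1],cv2.resize(t[170:250,180:308],(640,400),interpolation=cv2.INTER_CUBIC)[:,:,::-1]])
cv2.imwrite('pics/m2.png',cv2.resize(im,(480,600)))
d=load('w2');print(proj(d,[.4355,.279,.139]))
E
```

```text
[[312.26284015 195.06031522]]
```

View pics/m2.png

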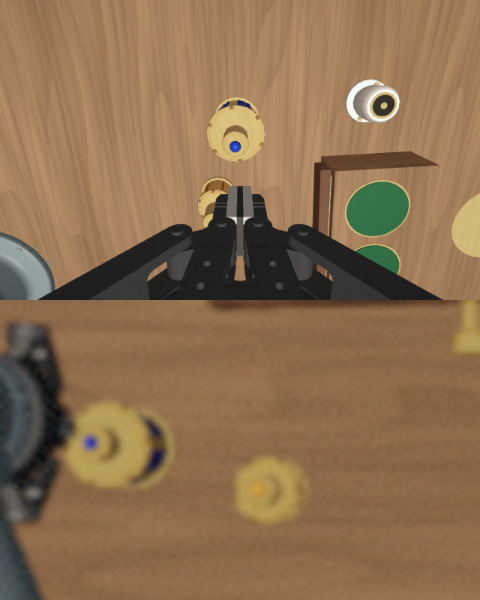

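```bash
python3 - <<'E'
from h import *
s=sense(); p=s['eef_pos']
R=cv2.Rodrigues(s['eef_rot'])[0]
for n in('w2','t2'):
    d=load(n); print(n,proj(d,[p,p-R[:,2]*.019,p-R[:,2]*.07]), ray(d,(320,200)))
E
```

```text
w2 [[324.26670659 234.53538064]
 [324.47992369 249.93635111]
 [325.36878989 314.1386285 ]] (array([0.44165094, 0.34891916, 0.36939829]), array([-0.00312005, -0.30455641, -0.95249068]))
t2 [[199.79400758 204.08919677]
 [197.76504323 203.83482749]
 [191.95892498 203.1065225 ]] (array([ 0.40217618, -0.03270411,  1.30962171]), array([ 0.05197931, -0.00433367, -0.99877378]))
```

Request:
{"api": "send_rows", "payload": {"rows": [{"xyz":[0,0,-30],"twist":[0,0,0],"jaw":-1},{"xyz":[0,0,-30],"twist":[0,0,0],"jaw":-1},{"xyz":[0,0,-30],"twist":[0,0,0],"jaw":-1},{"xyz":[0,0,-30],"twist":[0,0,0],"jaw":-1}]}}

```text
t: 3.65
eef_pos: [0.442, 0.2732, 0.2256]
eef_rot: [2.237, 2.198, 0.006]
force: [-1.0, -0.4, -0.4]
width: 0.0001
```

```bash
python3 - <<'E'
from h import *
go(.4355,.279,.22); s=sense(); p=s['eef_pos'];R=cv2.Rodrigues(s['eef_rot'])[0]
t=snap('top','t3');c=snap('scene','s3')
def crop(d):
    u=proj(d,p)[0]; x,y=(u-[32,32]).round().astype(int); print('crop origin',x,y,'tcp',u,'in crop',(u-[x,y]+.5)*6-.5)
    return cv2.resize(d['image'][y:y+64,x:x+64,::-1],(384,384),interpolation=cv2.INTER_CUBIC)
cv2.imwrite('pics/m3.png',np.hstack([crop(t),crop(c)]))
E
```

```text
t 3.65 pos [0.442  0.2732 0.2256] q [-0.97  0.1   0.36  1.9  -0.03  1.15 -0.62] w 0.0001 F [-1.  -0.4 -0.4]
xyz [ 5.7 -6.6  5.5] twist [ 0.006  0.001 -0.017]
crop origin 165 172 tcp [196.94470252 204.05236398] in crop [194.16821514 194.81418388]
crop origin 405 143 tcp [436.57927397 174.84761085] in crop [191.97564381 193.58566511]
```

View pics/m3.png

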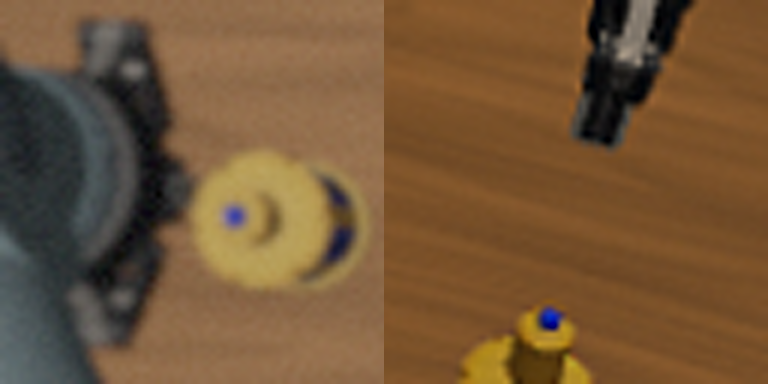

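```bash
python3 - <<'E'
from h import *
T=load('t3');S=load('s3');w=load('w2')
def tri(L):
    A=[];b=[]
    for d,p in L:
        c,r=ray(d,p);r/=np.linalg.norm(r);M=np.eye(3)-np.outer(r,r);A.append(M);b.append(M@c)
    return np.linalg.lstsq(np.vstack(A),np.hstack(b),rcond=None)[0]
cr=lambda x,y,o:((x+.5)/6-.5+o[0],(y+.5)/6-.5+o[1])
s=cr(216,143,(405,143))
for x in(190,180,170): print(x,tri([(T,cr(x,190,(165,172))),(S,s)]))
# assume tip on tool axis (x,y from eef): scene ray closest z
e=sense()
print(e['eef_pos'],sense()['eef_pos'])
for z in(.20,.21,.2256,.24,.25,.26): print(z,onz(S,s,z))
# wrist: tip px (320,249) in w2, pose then z .1936
for z in(.19,.2,.21,.22,.23): print('w',z,onz(w,(320,249),z))
E
```

```text
190 [0.44205965 0.27169038 0.2550965 ]
180 [0.44224409 0.2735289  0.25605165]
170 [0.44243774 0.275356   0.25703545]
[0.44186597 0.27317982 0.22539928] [0.44186597 0.27317982 0.22539928]
0.2 [0.37689984 0.28042312 0.2       ]
0.21 [0.38830912 0.27969753 0.21      ]
0.2256 [0.40610759 0.27856563 0.2256    ]
0.24 [0.42253695 0.27752079 0.24      ]
0.25 [0.43394622 0.27679521 0.25      ]
0.26 [0.4453555  0.27606962 0.26      ]
w 0.19 [0.44057557 0.26180709 0.19      ]
w 0.2 [0.44063551 0.26666288 0.2       ]
w 0.21 [0.44069546 0.27151867 0.21      ]
w 0.22 [0.4407554  0.27637446 0.22      ]
w 0.23 [0.44081534 0.28123025 0.23      ]
```

Finding: both cameras put the closed fingertips about 35–40 mm above the reported TCP, with xy agreeing. So the fingers really end short of the stated TCP, and they closed just above the bead; the lantern was not touched. I'll allow about 38 mm for this and go down again in stages, correcting xy on the way.

Request:
{"api": "send_rows", "payload": {"rows": [{"xyz":[6,-7,0],"twist":[0,0,-0.017],"jaw":1},{"xyz":[6,-7,0],"twist":[0,0,-0.017],"jaw":1},{"xyz":[6,-7,20],"twist":[0,0,-0.017],"jaw":1},{"xyz":[6,-7,40],"twist":[0,0,-0.017],"jaw":1},{"xyz":[6,-7,60],"twist":[0,0,-0.017],"jaw":1},{"xyz":[6,-7,80],"twist":[0,0,-0.017],"jaw":1},{"xyz":[6,-7,95],"twist":[0,0,-0.017],"jaw":1},{"xyz":[6,-7,95],"twist":[0,0,-0.017],"jaw":1},{"xyz":[6,-7,95],"twist":[0,0,-0.017],"jaw":1}]}}

```text
t: 4.65
eef_pos: [0.4354, 0.2792, 0.1303]
eef_rot: [2.217, 2.218, 0.004]
force: [-0.1, 0.1, 0.4]
width: 0.0854
```

```bash
python3 - <<'E'
from h import *
go(.4355,.279,.07)
snap('wrist','w4'); d=snap('scene','s4')
a=cv2.imread('pics/w4.png'); b=cv2.resize(d['image'][130:250,370:490,::-1],(400,400),interpolation=cv2.INTER_CUBIC)
cv2.imwrite('pics/m4.png',np.hstack([cv2.resize(a[100:400,120:520],(400,300)),b[50:350]]))
go(.4355,.279,.07)
E
```

```text
t 4.65 pos [0.4354 0.2792 0.1303] q [-0.96  0.21  0.34  2.   -0.08  0.95 -0.58] w 0.0854 F [-0.1  0.1  0.4]
xyz [-0.1 -0.2 60.3] twist [0.006 0.002 0.   ]
t 4.75 pos [0.4363 0.2799 0.1314] q [-0.96  0.21  0.34  1.99 -0.08  0.95 -0.58] w 0.0853 F [ 0.2 -0.  -0.7]
xyz [-0.8 -1.2 61.4] twist [ 0.008  0.    -0.   ]
```

View pics/m4.png

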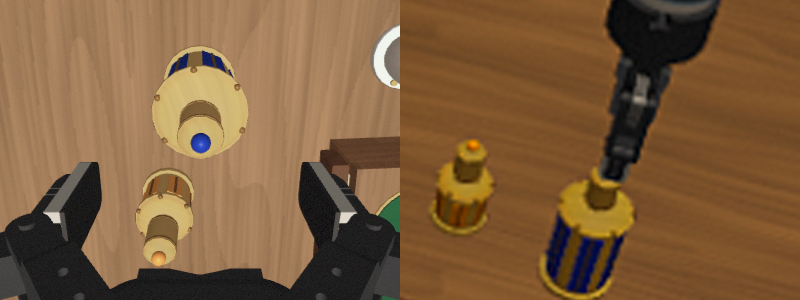

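xy is now within 1 mm, with the bead centred between the fingers. Going down the last 60 mm.

Request:
{"api": "send_rows", "payload": {"rows": [{"xyz":[-1,-1,15],"twist":[0,0,0],"jaw":1},{"xyz":[-1,-1,30],"twist":[0,0,0],"jaw":1},{"xyz":[-1,-1,45],"twist":[0,0,0],"jaw":1},{"xyz":[-1,-1,55],"twist":[0,0,0],"jaw":1},{"xyz":[-1,-1,60],"twist":[0,0,0],"jaw":1},{"xyz":[-1,-1,60],"twist":[0,0,0],"jaw":1},{"xyz":[-1,-1,60],"twist":[0,0,0],"jaw":1}]}}

```text
t: 5.45
eef_pos: [0.4363, 0.2792, 0.072]
eef_rot: [2.218, 2.217, 0.01]
force: [-0.3, -0.2, -0.4]
width: 0.0856
```

```bash
python3 - <<'E'
from h import *
go(.4355,.279,.07)
snap('wrist','w5'); d=snap('scene','s5')
a=cv2.imread('pics/w5.png'); b=cv2.resize(d['image'][150:240,385:475,::-1],(400,400),interpolation=cv2.INTER_CUBIC)
cv2.imwrite('pics/m5.png',np.hstack([cv2.resize(a[100:400,120:520],(400,300)),b[50:350]]))
E
```

```text
t 5.45 pos [0.4363 0.2792 0.072 ] q [-0.94  0.3   0.33  2.04 -0.12  0.82 -0.54] w 0.0856 F [-0.3 -0.2 -0.4]
xyz [-0.2 -0.8  2. ] twist [ 0.008 -0.    -0.   ]
```

View pics/m5.png

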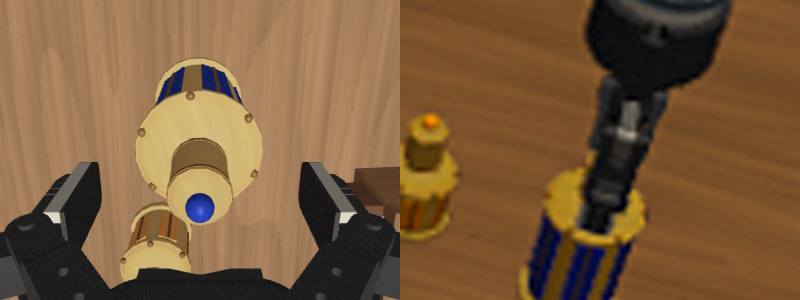

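The neck sits squarely between the pads. Closing and lifting a little.

Request:
{"api": "send_rows", "payload": {"rows": [{"xyz":[0,-1,0],"twist":[0,0,0],"jaw":0.4},{"xyz":[0,-1,0],"twist":[0,0,0],"jaw":0},{"xyz":[0,-1,0],"twist":[0,0,0],"jaw":-0.2},{"xyz":[0,-1,0],"twist":[0,0,0],"jaw":-0.3},{"xyz":[0,-1,0],"twist":[0,0,0],"jaw":-0.4},{"xyz":[0,-1,0],"twist":[0,0,0],"jaw":-0.6},{"xyz":[0,-1,0],"twist":[0,0,0],"jaw":-1},{"xyz":[0,-1,0],"twist":[0,0,0],"jaw":-1},{"xyz":[0,-1,0],"twist":[0,0,0],"jaw":-1}]}}

```text
t: 6.45
eef_pos: [0.4358, 0.2794, 0.0725]
eef_rot: [2.218, 2.217, 0.012]
force: [0.6, 0.6, 2.6]
width: 0.0239
```

Request:
{"api": "send_rows", "payload": {"rows": [{"xyz":[0,0,-5],"twist":[0,0,0],"jaw":-1},{"xyz":[0,0,-15],"twist":[0,0,0],"jaw":-1},{"xyz":[0,0,-30],"twist":[0,0,0],"jaw":-1},{"xyz":[0,0,-50],"twist":[0,0,0],"jaw":-1},{"xyz":[0,0,-75],"twist":[0,0,0],"jaw":-1},{"xyz":[0,0,-100],"twist":[0,0,0],"jaw":-1},{"xyz":[0,0,-110],"twist":[0,0,0],"jaw":-1},{"xyz":[0,0,-110],"twist":[0,0,0],"jaw":-1}]}}

```text
t: 7.25
eef_pos: [0.4355, 0.28, 0.1839]
eef_rot: [2.218, 2.217, 0.017]
force: [-0.0, 0.4, -3.9]
width: 0.0242
```

```bash
python3 - <<'E'
from h import *
go(.6345,-.0375,.18)
E
```

```text
t 7.25 pos [0.4355 0.28   0.1839] q [-0.98  0.14  0.35  1.95 -0.05  1.05 -0.61] w 0.0242 F [-0.   0.4 -3.9]
xyz [-317.5  199.     5.1] twist [ 0.012 -0.004 -0.   ]
```

Blue is held: 3.9 N at the wrist (about 0.4 kg), width 24 mm. Carrying it to pad_c.

Request:
{"api": "send_rows", "payload": {"rows": [{"xyz":[-10,6,0],"twist":[0.006,-0.002,0],"jaw":-1},{"xyz":[-30,19,0],"twist":[0.012,-0.004,0],"jaw":-1},{"xyz":[-60,38,0],"twist":[0.012,-0.004,0],"jaw":-1},{"xyz":[-90,57,0],"twist":[0.012,-0.004,0],"jaw":-1},{"xyz":[-120,75,0],"twist":[0.012,-0.004,0],"jaw":-1},{"xyz":[-150,94,0],"twist":[0.012,-0.004,0],"jaw":-1},{"xyz":[-180,113,0],"twist":[0.012,-0.004,0],"jaw":-1},{"xyz":[-210,132,0],"twist":[0.012,-0.004,0],"jaw":-1},{"xyz":[-240,150,0],"twist":[0.012,-0.004,0],"jaw":-1},{"xyz":[-260,163,0],"twist":[0.012,-0.004,0],"jaw":-1}]}}

```text
t: 8.25
eef_pos: [0.598, 0.0147, 0.1829]
eef_rot: [2.226, 2.216, -0.008]
force: [-0.1, -0.6, -4.3]
width: 0.0239
```

```bash
python3 - <<'E'
from h import *
go(.6345,-.0375,.18)
E
```

```text
t 8.25 pos [0.598  0.0147 0.1829] q [-0.54  0.33  0.54  1.76 -0.18  1.11  0.06] w 0.0239 F [-0.1 -0.6 -4.3]
xyz [-52.   36.7   3. ] twist [-0.003  0.004 -0.004]
```

Request:
{"api": "send_rows", "payload": {"rows": [{"xyz":[-20,14,0],"twist":[-0.002,0.003,-0.004],"jaw":-1},{"xyz":[-40,28,0],"twist":[-0.003,0.004,-0.004],"jaw":-1},{"xyz":[-52,37,0],"twist":[-0.003,0.004,-0.004],"jaw":-1},{"xyz":[-52,37,0],"twist":[-0.003,0.004,-0.004],"jaw":-1},{"xyz":[-52,37,10],"twist":[-0.003,0.004,-0.004],"jaw":-1},{"xyz":[-52,37,20],"twist":[-0.003,0.004,-0.004],"jaw":-1},{"xyz":[-52,37,30],"twist":[-0.003,0.004,-0.004],"jaw":-1},{"xyz":[-52,37,35],"twist":[-0.003,0.004,-0.004],"jaw":-1},{"xyz":[-52,37,35],"twist":[-0.003,0.004,-0.004],"jaw":-1}]}}

```text
t: 9.15
eef_pos: [0.6332, -0.0366, 0.1462]
eef_rot: [-2.218, -2.221, 0.004]
force: [-0.2, 0.3, -4.0]
width: 0.0244
```

```bash
python3 - <<'E'
from h import *
go(.6345,-.0375,.1345)
d=snap('scene','s6');w=cv2.resize(snap('wrist','w6')['image'][50:400,110:530,::-1],(420,350))
b=cv2.resize(d['image'][150:290,230:370,::-1],(350,350),interpolation=cv2.INTER_CUBIC)
cv2.imwrite('pics/m6.png',np.hstack([w,b]))
E
```

```text
t 9.15 pos [ 0.6332 -0.0366  0.1462] q [-0.43  0.44  0.54  1.7  -0.25  1.07  0.19] w 0.0244 F [-0.2  0.3 -4. ]
xyz [-0.9  1.3 11.7] twist [-0.004 -0.     0.001]
```

View pics/m6.png

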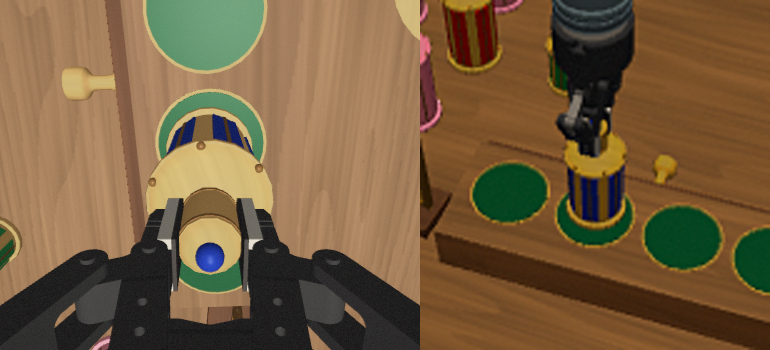

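Blue hangs upright over pad_c with about 12 mm to go. Lowering slowly.

Request:
{"api": "send_rows", "payload": {"rows": [{"xyz":[-1,1,3],"twist":[-0.004,0,0],"jaw":-1},{"xyz":[-1,1,6],"twist":[-0.004,0,0],"jaw":-1},{"xyz":[-1,1,8],"twist":[-0.004,0,0],"jaw":-1},{"xyz":[-1,1,10],"twist":[-0.004,0,0],"jaw":-1},{"xyz":[-1,1,10],"twist":[-0.004,0,0],"jaw":-1}]}}

```text
t: 9.75
eef_pos: [0.6353, -0.0382, 0.1375]
eef_rot: [2.22, 2.22, 0.003]
force: [-0.6, -0.7, -3.5]
width: 0.0243
```

```bash
python3 - <<'E'
from h import *
go(.6345,-.0375,.1345)
E
```

```text
t 9.75 pos [ 0.6353 -0.0382  0.1375] q [-0.42  0.45  0.54  1.71 -0.26  1.05  0.2 ] w 0.0243 F [-0.6 -0.7 -3.5]
xyz [ 0.7 -0.8  3. ] twist [ 0.003 -0.     0.   ]
```

Request:
{"api": "send_rows", "payload": {"rows": [{"xyz":[0,0,1],"twist":[0.003,0,0],"jaw":-1},{"xyz":[0,0,2],"twist":[0.003,0,0],"jaw":-1},{"xyz":[0,0,3],"twist":[0.003,0,0],"jaw":-1},{"xyz":[0,0,3],"twist":[0.003,0,0],"jaw":-1}]}}

```text
t: 10.15
eef_pos: [0.6355, -0.0383, 0.1346]
eef_rot: [-2.221, -2.222, -0.0]
force: [-0.1, 0.3, -2.8]
width: 0.0243
```

Request:
{"api": "send_rows", "payload": {"rows": [{"xyz":[0,0,1],"twist":[0,0,0],"jaw":-1},{"xyz":[0,0,1],"twist":[0,0,0],"jaw":-1}]}}

```text
t: 10.35
eef_pos: [0.6356, -0.0384, 0.1346]
eef_rot: [-2.221, -2.221, -0.001]
force: [-2.5, -0.5, 1.8]
width: 0.0246
```

It's down: z stopped and the force turned upward. Releasing and rising.

Request:
{"api": "send_rows", "payload": {"rows": [{"xyz":[0,0,0],"twist":[0,0,0],"jaw":-0.5},{"xyz":[0,0,0],"twist":[0,0,0],"jaw":-0.3},{"xyz":[0,0,0],"twist":[0,0,0],"jaw":-0.1},{"xyz":[0,0,0],"twist":[0,0,0],"jaw":0.3},{"xyz":[0,0,0],"twist":[0,0,0],"jaw":0.5},{"xyz":[0,0,-5],"twist":[0,0,0],"jaw":0.5},{"xyz":[0,0,-25],"twist":[0,0,0],"jaw":0.5},{"xyz":[0,0,-55],"twist":[0,0,0],"jaw":0.5},{"xyz":[0,0,-85],"twist":[0,0,0],"jaw":0.5},{"xyz":[0,0,-95],"twist":[0,0,0],"jaw":0.5}]}}

```text
t: 11.35
eef_pos: [0.6381, -0.039, 0.234]
eef_rot: [2.218, 2.218, 0.009]
force: [0.7, 0.3, -0.4]
width: 0.064
```

```bash
python3 - <<'E'
from h import *
d=snap('wrist','w7'); print(proj(d,[.6345,-.0375,.062+.139]),proj(d,[.6345,-.0375,.062]))
hsv=cv2.cvtColor(d['image'],cv2.COLOR_RGB2HSV);m=cv2.inRange(hsv,(112,180,100),(128,255,255))
n,l,st,c=cv2.connectedComponentsWithStats(m);print([(st[i,4],c[i].round(1)) for i in range(1,n) if st[i,4]>15])
go(.400,-.2995,.215)
E
```

```text
[[312.95732003 213.4041027 ]] [[314.5364204  168.45829526]]
[(np.int32(165), array([314.9, 214.8]))]
t 11.4 pos [ 0.6382 -0.0389  0.2342] q [-0.45  0.36  0.57  1.61 -0.21  1.22  0.16] w 0.0643 F [ 1.3 -0.5 -0.1]
xyz [-260.6 -238.3   17.1] twist [ 0.008 -0.001 -0.   ]
```

Blue stands within about 1 mm: bead at (315,215), predicted (313,213). Red next.

Request:
{"api": "send_rows", "payload": {"rows": [{"xyz":[-26,-24,0],"twist":[0.008,0,0],"jaw":1},{"xyz":[-58,-53,0],"twist":[0.008,0,0],"jaw":1},{"xyz":[-90,-82,0],"twist":[0.008,0,0],"jaw":1},{"xyz":[-122,-111,0],"twist":[0.008,0,0],"jaw":1},{"xyz":[-154,-140,0],"twist":[0.008,0,0],"jaw":1},{"xyz":[-186,-170,0],"twist":[0.008,0,0],"jaw":1},{"xyz":[-218,-199,0],"twist":[0.008,0,0],"jaw":1},{"xyz":[-250,-228,0],"twist":[0.008,0,0],"jaw":1},{"xyz":[-261,-238,10],"twist":[0.008,0,0],"jaw":1},{"xyz":[-261,-238,17],"twist":[0.008,0,0],"jaw":1}]}}

```text
t: 12.4
eef_pos: [0.397, -0.302, 0.2139]
eef_rot: [-2.228, -2.212, -0.0]
force: [-0.1, 0.9, -0.3]
width: 0.0853
```

```bash
python3 - <<'E'
from h import *
go(.400,-.2995,.0945)
d=snap('wrist','w8'); print(proj(d,[.400,-.2995,.161]))
hsv=cv2.cvtColor(d['image'],cv2.COLOR_RGB2HSV);m=cv2.inRange(hsv,(0,190,120),(6,255,255))|cv2.inRange(hsv,(174,190,120),(180,255,255))
n,l,st,c=cv2.connectedComponentsWithStats(m);print([(st[i,4],c[i].round(1)) for i in range(1,n) if st[i,4]>15])
E
```

```text
t 12.4 pos [ 0.397  -0.302   0.2139] q [-0.17  0.08  0.78  1.96 -0.06  1.12  0.63] w 0.0853 F [-0.1  0.9 -0.3]
xyz [  2.3   3.1 119.4] twist [-0.002 -0.002 -0.007]
[[323.24768395 202.69549351]]
[(np.int32(38), array([324. , 199.7]))]
```

View pics/w8.png

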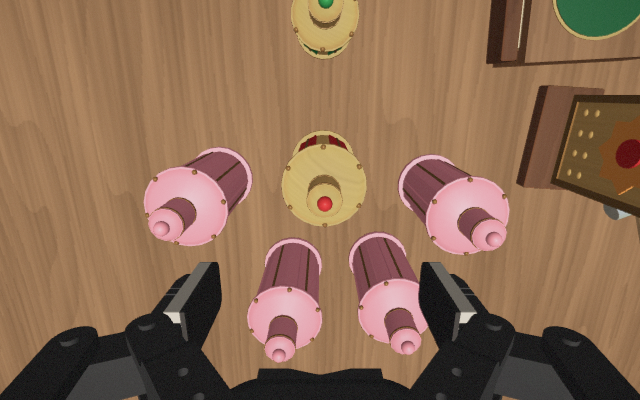

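Red bead at (325,204), predicted (323,203); the pinks stand clear on all sides. I'm descending in two stages.

Request:
{"api": "send_rows", "payload": {"rows": [{"xyz":[2,3,10],"twist":[0,0,-0.007],"jaw":1},{"xyz":[2,3,30],"twist":[0,0,-0.007],"jaw":1},{"xyz":[2,3,50],"twist":[0,0,-0.007],"jaw":1},{"xyz":[2,3,60],"twist":[0,0,-0.007],"jaw":1},{"xyz":[2,3,60],"twist":[0,0,-0.007],"jaw":1},{"xyz":[2,3,60],"twist":[0,0,-0.007],"jaw":1}]}}

```text
t: 13.05
eef_pos: [0.4018, -0.2966, 0.1526]
eef_rot: [-2.212, -2.224, 0.001]
force: [0.0, -0.8, 0.9]
width: 0.0855
```

```bash
python3 - <<'E'
from h import *
go(.4005,-.2995,.0945)
E
```

```text
t 13.05 pos [ 0.4018 -0.2966  0.1526] q [-0.14  0.18  0.77  2.02 -0.15  1.    0.7 ] w 0.0855 F [ 0.  -0.8  0.9]
xyz [-3.  -1.1 58.1] twist [-0.004 -0.003  0.005]
```

Request:
{"api": "send_rows", "payload": {"rows": [{"xyz":[-3,-1,10],"twist":[-0.004,-0.003,0.005],"jaw":1},{"xyz":[-3,-1,25],"twist":[-0.004,-0.003,0.005],"jaw":1},{"xyz":[-3,-1,40],"twist":[-0.004,-0.003,0.005],"jaw":1},{"xyz":[-3,-1,52],"twist":[-0.004,-0.003,0.005],"jaw":1},{"xyz":[-3,-1,58],"twist":[-0.004,-0.003,0.005],"jaw":1},{"xyz":[-3,-1,58],"twist":[-0.004,-0.003,0.005],"jaw":1},{"xyz":[-3,-1,58],"twist":[-0.004,-0.003,0.005],"jaw":1}]}}

```text
t: 13.75
eef_pos: [0.4009, -0.2999, 0.095]
eef_rot: [2.22, 2.221, 0.0]
force: [0.9, 0.3, 1.2]
width: 0.0853
```

```bash
python3 - <<'E'
from h import *
go(.4005,-.2995,.0945)
d=snap('wrist','w9'); print(proj(d,[.4005,-.2995,.161]))
hsv=cv2.cvtColor(d['image'],cv2.COLOR_RGB2HSV);m=cv2.inRange(hsv,(0,190,100),(6,255,255))|cv2.inRange(hsv,(174,190,100),(180,255,255))
n,l,st,c=cv2.connectedComponentsWithStats(m);print([(st[i,4],c[i].round(1)) for i in range(1,n) if st[i,4]>15])
E
```

```text
t 13.75 pos [ 0.4009 -0.2999  0.095 ] q [-0.09  0.28  0.74  2.07 -0.24  0.88  0.79] w 0.0853 F [0.9 0.3 1.2]
xyz [ 0.4 -0.4  0.5] twist [0.001 0.001 0.   ]
[[317.18647427 305.16264748]]
[(np.int32(283), array([334.1, 170.4])), (np.int32(273), array([301.3, 171.2])), (np.int32(200), array([351.1, 179.2])), (np.int32(155), array([284.9, 180.2])), (np.int32(226), array([317.9, 299.4]))]
```

Aligned: bead x 317.9, predicted 317.2. Closing and lifting.

Request:
{"api": "send_rows", "payload": {"rows": [{"xyz":[0,0,0],"twist":[0,0,0],"jaw":0.4},{"xyz":[0,0,0],"twist":[0,0,0],"jaw":0},{"xyz":[0,0,0],"twist":[0,0,0],"jaw":-0.2},{"xyz":[0,0,0],"twist":[0,0,0],"jaw":-0.3},{"xyz":[0,0,0],"twist":[0,0,0],"jaw":-0.4},{"xyz":[0,0,0],"twist":[0,0,0],"jaw":-0.6},{"xyz":[0,0,0],"twist":[0,0,0],"jaw":-1},{"xyz":[0,0,0],"twist":[0,0,0],"jaw":-1},{"xyz":[0,0,0],"twist":[0,0,0],"jaw":-1}]}}

```text
t: 14.7
eef_pos: [0.4009, -0.3002, 0.0956]
eef_rot: [2.22, 2.221, 0.001]
force: [-2.3, 0.9, 5.1]
width: 0.0242
```

Request:
{"api": "send_rows", "payload": {"rows": [{"xyz":[0,0,-5],"twist":[0,0,0],"jaw":-1},{"xyz":[0,0,-15],"twist":[0,0,0],"jaw":-1},{"xyz":[0,0,-35],"twist":[0,0,0],"jaw":-1},{"xyz":[0,0,-60],"twist":[0,0,0],"jaw":-1},{"xyz":[0,0,-90],"twist":[0,0,0],"jaw":-1},{"xyz":[0,0,-120],"twist":[0,0,0],"jaw":-1},{"xyz":[0,0,-150],"twist":[0,0,0],"jaw":-1},{"xyz":[0,0,-180],"twist":[0,0,0],"jaw":-1},{"xyz":[0,0,-185],"twist":[0,0,0],"jaw":-1},{"xyz":[0,0,-185],"twist":[0,0,0],"jaw":-1}]}}

```text
t: 15.7
eef_pos: [0.4011, -0.3002, 0.2811]
eef_rot: [2.219, 2.22, 0.003]
force: [-0.0, 1.0, -2.5]
width: 0.024
```

```bash
python3 - <<'E'
from h import *
go(.6386,-.1375,.275)
E
```

```text
t 15.7 pos [ 0.4011 -0.3002  0.2811] q [-0.21  0.    0.78  1.88 -0.    1.26  0.58] w 0.024 F [-0.   1.  -2.5]
xyz [162.6 237.5   6.8] twist [0.003 0.001 0.   ]
```

Red is lifted (2.5 N) with its foot at 186 mm, above the pinks. Carrying it to pad_d.

Request:
{"api": "send_rows", "payload": {"rows": [{"xyz":[5,8,0],"twist":[0,0,0],"jaw":-1},{"xyz":[17,25,0],"twist":[0,0,0],"jaw":-1},{"xyz":[34,50,0],"twist":[0,0,0],"jaw":-1},{"xyz":[53,78,0],"twist":[0,0,0],"jaw":-1},{"xyz":[72,106,0],"twist":[0,0,0],"jaw":-1},{"xyz":[91,134,0],"twist":[0,0,0],"jaw":-1},{"xyz":[110,161,0],"twist":[0,0,0],"jaw":-1},{"xyz":[129,188,0],"twist":[0,0,0],"jaw":-1},{"xyz":[146,213,0],"twist":[0,0,0],"jaw":-1},{"xyz":[156,228,0],"twist":[0,0,0],"jaw":-1}]}}

```text
t: 16.7
eef_pos: [0.6319, -0.1374, 0.278]
eef_rot: [-2.213, -2.229, -0.002]
force: [-0.6, -0.2, -2.7]
width: 0.0244
```

```bash
python3 - <<'E'
from h import *
go(.6386,-.1375,.1576)
E
```

```text
t 16.7 pos [ 0.6319 -0.1374  0.278 ] q [-0.34  0.37  0.64  1.53 -0.22  1.32  0.33] w 0.0244 F [-0.6 -0.2 -2.7]
xyz [ -0.4   6.7 120.4] twist [ 0.    -0.002  0.007]
```

Request:
{"api": "send_rows", "payload": {"rows": [{"xyz":[0,7,5],"twist":[0,-0.002,0.007],"jaw":-1},{"xyz":[0,7,20],"twist":[0,-0.002,0.007],"jaw":-1},{"xyz":[0,7,40],"twist":[0,-0.002,0.007],"jaw":-1},{"xyz":[0,7,60],"twist":[0,-0.002,0.007],"jaw":-1},{"xyz":[0,7,80],"twist":[0,-0.002,0.007],"jaw":-1},{"xyz":[0,7,95],"twist":[0,-0.002,0.007],"jaw":-1},{"xyz":[0,7,105],"twist":[0,-0.002,0.007],"jaw":-1},{"xyz":[0,7,109],"twist":[0,-0.002,0.007],"jaw":-1},{"xyz":[0,7,109],"twist":[0,-0.002,0.007],"jaw":-1}]}}

```text
t: 17.6
eef_pos: [0.6385, -0.1373, 0.1685]
eef_rot: [-2.221, -2.221, 0.001]
force: [-0.3, 0.6, -3.3]
width: 0.0242
```

```bash
python3 - <<'E'
from h import *
go(.6386,-.1375,.1576)
E
```

```text
t 17.6 pos [ 0.6385 -0.1373  0.1685] q [-0.31  0.47  0.61  1.64 -0.29  1.13  0.37] w 0.0242 F [-0.3  0.6 -3.3]
xyz [-0.2  0.1 10.9] twist [-0.001  0.    -0.   ]
```

Request:
{"api": "send_rows", "payload": {"rows": [{"xyz":[0,0,3],"twist":[0,0,0],"jaw":-1},{"xyz":[0,0,6],"twist":[0,0,0],"jaw":-1},{"xyz":[0,0,8],"twist":[0,0,0],"jaw":-1},{"xyz":[0,0,9.5],"twist":[0,0,0],"jaw":-1},{"xyz":[0,0,10.5],"twist":[0,0,0],"jaw":-1},{"xyz":[0,0,11],"twist":[0,0,0],"jaw":-1},{"xyz":[0,0,11],"twist":[0,0,0],"jaw":-1}]}}

```text
t: 18.3
eef_pos: [0.6385, -0.1373, 0.1578]
eef_rot: [-2.221, -2.221, 0.001]
force: [-0.2, 0.4, -0.9]
width: 0.0242
```

Request:
{"api": "send_rows", "payload": {"rows": [{"xyz":[0,0,0.8],"twist":[0,0,0],"jaw":-1},{"xyz":[0,0,0.8],"twist":[0,0,0],"jaw":-1}]}}

```text
t: 18.5
eef_pos: [0.6387, -0.1374, 0.1577]
eef_rot: [-2.222, -2.221, 0.0]
force: [-2.0, -0.1, 0.6]
width: 0.0239
```

Red is down. Releasing.

Request:
{"api": "send_rows", "payload": {"rows": [{"xyz":[0,0,0],"twist":[0,0,0],"jaw":-0.5},{"xyz":[0,0,0],"twist":[0,0,0],"jaw":-0.3},{"xyz":[0,0,0],"twist":[0,0,0],"jaw":-0.1},{"xyz":[0,0,0],"twist":[0,0,0],"jaw":0.3},{"xyz":[0,0,0],"twist":[0,0,0],"jaw":0.5},{"xyz":[0,0,-5],"twist":[0,0,0],"jaw":0.5},{"xyz":[0,0,-25],"twist":[0,0,0],"jaw":0.5},{"xyz":[0,0,-55],"twist":[0,0,0],"jaw":0.5},{"xyz":[0,0,-80],"twist":[0,0,0],"jaw":0.5},{"xyz":[0,0,-80],"twist":[0,0,0],"jaw":0.5}]}}

```text
t: 19.5
eef_pos: [0.6419, -0.1388, 0.2432]
eef_rot: [2.217, 2.215, 0.009]
force: [0.0, -1.0, 0.9]
width: 0.0641
```

```bash
cat >> h.py <<'E'
COL={'r':[((0,190,100),(6,255,255)),((174,190,100),(180,255,255))],'b':[((112,180,100),(128,255,255))],'g':[((55,180,60),(85,255,255))],'a':[((8,200,150),(18,255,255))]}
def bead(f,k,p):
    d=snap('wrist',f); print('pred',proj(d,p))
    hsv=cv2.cvtColor(d['image'],cv2.COLOR_RGB2HSV);m=sum(cv2.inRange(hsv,a,b) for a,b in COL[k])
    n,l,st,c=cv2.connectedComponentsWithStats(m);print([(st[i,4],c[i].round(1)) for i in range(1,n) if st[i,4]>30])
E
python3 - <<'E'
from h import *
bead('w10','r',[.6386,-.1375,.223]); go(.4025,-.161,.2)
E
```

```text
pred [[313.21380267 220.76817256]]
[(np.int32(80), array([325.1, 146. ])), (np.int32(75), array([302. , 146.1])), (np.int32(48), array([335.9, 150.7])), (np.int32(31), array([291.2, 151.6])), (np.int32(50), array([314.3, 216.5]))]
t 19.55 pos [ 0.6404 -0.1382  0.2407] q [-0.33  0.41  0.63  1.56 -0.25  1.25  0.34] w 0.064 F [ 0.7  0.1 -0.4]
xyz [ -22.9 -238.1   39.4] twist [ 0.005  0.001 -0.001]
```

Red is within about 1 mm. Green next.

Request:
{"api": "send_rows", "payload": {"rows": [{"xyz":[-3,-25,0],"twist":[0.005,0,0],"jaw":1},{"xyz":[-6,-60,0],"twist":[0.005,0,0],"jaw":1},{"xyz":[-9,-95,0],"twist":[0.005,0,0],"jaw":1},{"xyz":[-13,-130,5],"twist":[0.005,0,0],"jaw":1},{"xyz":[-16,-165,15],"twist":[0.005,0,0],"jaw":1},{"xyz":[-19,-200,25],"twist":[0.005,0,0],"jaw":1},{"xyz":[-23,-230,35],"twist":[0.005,0,0],"jaw":1},{"xyz":[-23,-238,39],"twist":[0.005,0,0],"jaw":1},{"xyz":[-23,-238,39],"twist":[0.005,0,0],"jaw":1}]}}

```text
t: 20.45
eef_pos: [0.4005, -0.1606, 0.199]
eef_rot: [-2.221, -2.218, 0.001]
force: [0.6, 0.8, 0.6]
width: 0.0854
```

```bash
python3 - <<'E'
from h import *
bead('w11','g',[.4025,-.161,.117]); go(.4025,-.161,.11)
E
```

```text
pred [[321.69588282 194.91601735]]
[]
t 20.5 pos [ 0.4026 -0.1607  0.2001] q [-0.41 -0.09  0.67  2.11  0.06  1.1   0.23] w 0.0855 F [0.  0.4 0.7]
xyz [-0.4 -0.1 90.1] twist [ 0.    -0.    -0.001]
```

Request:
{"api": "send_rows", "payload": {"rows": [{"xyz":[0,0,20],"twist":[0,0,0],"jaw":1},{"xyz":[0,0,45],"twist":[0,0,0],"jaw":1},{"xyz":[0,0,70],"twist":[0,0,0],"jaw":1},{"xyz":[0,0,88],"twist":[0,0,0],"jaw":1},{"xyz":[0,0,90],"twist":[0,0,0],"jaw":1},{"xyz":[0,0,90],"twist":[0,0,0],"jaw":1}]}}

```text
t: 21.1
eef_pos: [0.4038, -0.1608, 0.1102]
eef_rot: [2.22, 2.221, -0.002]
force: [-0.1, -0.6, 0.1]
width: 0.0852
```

```bash
python3 - <<'E'
from h import *
COL['g']=[((40,120,40),(90,255,255))]
bead('w12','g',[.4025,-.161,.117]); go(.4025,-.161,.0525)
E
```

```text
pred [[316.26326059 241.12774896]]
[(np.int32(934), array([619.1, 184.6])), (np.int32(84), array([308.4, 166.7])), (np.int32(80), array([330.6, 168. ])), (np.int32(53), array([297.3, 171.3])), (np.int32(45), array([340.9, 174.1])), (np.int32(286), array([316.2, 242.7]))]
t 21.15 pos [ 0.4043 -0.1609  0.1108] q [-0.39  0.08  0.71  2.2  -0.07  0.88  0.36] w 0.0851 F [ 0.5 -0.7  0. ]
xyz [ 0.  -1.9 58.3] twist [0.002 0.001 0.   ]
```

Request:
{"api": "send_rows", "payload": {"rows": [{"xyz":[0,-2,10],"twist":[0.002,0,0],"jaw":1},{"xyz":[0,-2,25],"twist":[0.002,0,0],"jaw":1},{"xyz":[0,-2,40],"twist":[0.002,0,0],"jaw":1},{"xyz":[0,-2,52],"twist":[0.002,0,0],"jaw":1},{"xyz":[0,-2,58],"twist":[0.002,0,0],"jaw":1},{"xyz":[0,-2,58],"twist":[0.002,0,0],"jaw":1},{"xyz":[0,-2,58],"twist":[0.002,0,0],"jaw":1}]}}

```text
t: 21.85
eef_pos: [0.4028, -0.1613, 0.0531]
eef_rot: [2.221, 2.221, -0.001]
force: [0.0, 0.8, -0.6]
width: 0.0854
```

```bash
python3 - <<'E'
from h import *
go(.4025,-.161,.0525)
E
```

```text
t 21.85 pos [ 0.4028 -0.1613  0.0531] q [-0.35  0.21  0.69  2.24 -0.2   0.74  0.48] w 0.0854 F [ 0.   0.8 -0.6]
xyz [ 0.3 -0.3  0.6] twist [0.    0.001 0.   ]
```

Request:
{"api": "send_rows", "payload": {"rows": [{"xyz":[0,0,0],"twist":[0,0,0],"jaw":0.4},{"xyz":[0,0,0],"twist":[0,0,0],"jaw":0},{"xyz":[0,0,0],"twist":[0,0,0],"jaw":-0.2},{"xyz":[0,0,0],"twist":[0,0,0],"jaw":-0.3},{"xyz":[0,0,0],"twist":[0,0,0],"jaw":-0.4},{"xyz":[0,0,0],"twist":[0,0,0],"jaw":-0.6},{"xyz":[0,0,0],"twist":[0,0,0],"jaw":-1},{"xyz":[0,0,0],"twist":[0,0,0],"jaw":-1},{"xyz":[0,0,0],"twist":[0,0,0],"jaw":-1}]}}

```text
t: 22.75
eef_pos: [0.4026, -0.1613, 0.0535]
eef_rot: [2.221, 2.221, -0.002]
force: [-1.6, -0.5, 5.0]
width: 0.0242
```

Request:
{"api": "send_rows", "payload": {"rows": [{"xyz":[0,0,-5],"twist":[0,0,0],"jaw":-1},{"xyz":[0,0,-15],"twist":[0,0,0],"jaw":-1},{"xyz":[0,0,-35],"twist":[0,0,0],"jaw":-1},{"xyz":[0,0,-60],"twist":[0,0,0],"jaw":-1},{"xyz":[0,0,-90],"twist":[0,0,0],"jaw":-1},{"xyz":[0,0,-115],"twist":[0,0,0],"jaw":-1},{"xyz":[0,0,-120],"twist":[0,0,0],"jaw":-1},{"xyz":[0,0,-120],"twist":[0,0,0],"jaw":-1}]}}

```text
t: 23.55
eef_pos: [0.4032, -0.1611, 0.1741]
eef_rot: [2.22, 2.22, 0.002]
force: [-0.4, 0.4, -2.2]
width: 0.0237
```

```bash
python3 - <<'E'
from h import *
go(.6305,.0625,.175)
E
```

```text
t 23.55 pos [ 0.4032 -0.1611  0.1741] q [-0.43 -0.05  0.71  2.14  0.04  1.03  0.26] w 0.0237 F [-0.4  0.4 -2.2]
xyz [223.6 227.3  -0.5] twist [0.002 0.    0.   ]
```

Green is held (2.2 N). I'll route around blue: y first, then in to pad_b.

Request:
{"api": "send_rows", "payload": {"rows": [{"xyz":[8,3,0],"twist":[0.002,0,0],"jaw":-1},{"xyz":[28,12,0],"twist":[0.002,0,0],"jaw":-1},{"xyz":[56,24,0],"twist":[0.002,0,0],"jaw":-1},{"xyz":[84,36,0],"twist":[0.002,0,0],"jaw":-1},{"xyz":[112,48,0],"twist":[0.002,0,0],"jaw":-1},{"xyz":[140,60,0],"twist":[0.002,0,0],"jaw":-1},{"xyz":[168,72,0],"twist":[0.002,0,0],"jaw":-1},{"xyz":[196,84,0],"twist":[0.002,0,0],"jaw":-1},{"xyz":[216,94,0],"twist":[0.002,0,0],"jaw":-1},{"xyz":[224,97,0],"twist":[0.002,0,0],"jaw":-1}]}}

```text
t: 24.55
eef_pos: [0.5001, 0.066, 0.1728]
eef_rot: [-2.216, -2.226, 0.003]
force: [0.7, -0.5, -2.6]
width: 0.0238
```

```bash
python3 - <<'E'
from h import *
go(.6305,.0625,.175)
E
```

```text
t 24.55 pos [0.5001 0.066  0.1728] q [-0.67  0.14  0.49  1.99 -0.07  1.04 -0.14] w 0.0238 F [ 0.7 -0.5 -2.6]
xyz [ -4.  130.4  -2.5] twist [-0.002  0.001  0.004]
```

Request:
{"api": "send_rows", "payload": {"rows": [{"xyz":[-4,12,0],"twist":[-0.002,0,0.004],"jaw":-1},{"xyz":[-4,38,0],"twist":[-0.002,0,0.004],"jaw":-1},{"xyz":[-4,65,0],"twist":[-0.002,0,0.004],"jaw":-1},{"xyz":[-4,92,0],"twist":[-0.002,0,0.004],"jaw":-1},{"xyz":[-4,118,0],"twist":[-0.002,0,0.004],"jaw":-1},{"xyz":[-4,130,0],"twist":[-0.002,0,0.004],"jaw":-1},{"xyz":[-4,130,10],"twist":[-0.002,0,0.004],"jaw":-1},{"xyz":[-4,130,25],"twist":[-0.002,0,0.004],"jaw":-1},{"xyz":[-4,130,40],"twist":[-0.002,0,0.004],"jaw":-1},{"xyz":[-4,130,45],"twist":[-0.002,0,0.004],"jaw":-1}]}}

```text
t: 25.55
eef_pos: [0.6264, 0.062, 0.1238]
eef_rot: [-2.219, -2.219, 0.01]
force: [-1.4, 1.0, -2.0]
width: 0.0242
```

```bash
python3 - <<'E'
from h import *
go(.6305,.0625,.1155)
E
```

```text
t 25.55 pos [0.6264 0.062  0.1238] q [-0.54  0.45  0.48  1.73 -0.24  1.03  0.02] w 0.0242 F [-1.4  1.  -2. ]
xyz [0.5 4.2 8.3] twist [-0.007  0.002  0.   ]
```

Request:
{"api": "send_rows", "payload": {"rows": [{"xyz":[0,4,0],"twist":[-0.007,0.002,0],"jaw":-1},{"xyz":[0,4,0],"twist":[-0.007,0.002,0],"jaw":-1},{"xyz":[0,4,2],"twist":[-0.007,0.002,0],"jaw":-1},{"xyz":[0,4,4],"twist":[-0.007,0.002,0],"jaw":-1},{"xyz":[0,4,5],"twist":[-0.007,0.002,0],"jaw":-1},{"xyz":[0,4,5],"twist":[-0.007,0.002,0],"jaw":-1}]}}

```text
t: 26.15
eef_pos: [0.6304, 0.0621, 0.1189]
eef_rot: [2.221, 2.222, 0.0]
force: [-0.4, -0.8, -1.6]
width: 0.0241
```

```bash
python3 - <<'E'
from h import *
go(.6305,.0625,.1155)
E
```

```text
t 26.15 pos [0.6304 0.0621 0.1189] q [-0.54  0.46  0.48  1.73 -0.24  1.01  0.03] w 0.0241 F [-0.4 -0.8 -1.6]
xyz [0.4 0.1 3.4] twist [ 0. -0.  0.]
```

Request:
{"api": "send_rows", "payload": {"rows": [{"xyz":[0,0,1],"twist":[0,0,0],"jaw":-1},{"xyz":[0,0,2],"twist":[0,0,0],"jaw":-1},{"xyz":[0,0,3],"twist":[0,0,0],"jaw":-1},{"xyz":[0,0,4],"twist":[0,0,0],"jaw":-1},{"xyz":[0,0,4],"twist":[0,0,0],"jaw":-1}]}}

```text
t: 26.65
eef_pos: [0.6305, 0.0621, 0.1156]
eef_rot: [-2.221, -2.221, -0.001]
force: [-2.7, 0.2, 2.4]
width: 0.0244
```

Green is down (+2.4 N). Releasing.

Request:
{"api": "send_rows", "payload": {"rows": [{"xyz":[0,0,0],"twist":[0,0,0],"jaw":-0.5},{"xyz":[0,0,0],"twist":[0,0,0],"jaw":-0.3},{"xyz":[0,0,0],"twist":[0,0,0],"jaw":-0.1},{"xyz":[0,0,0],"twist":[0,0,0],"jaw":0.3},{"xyz":[0,0,0],"twist":[0,0,0],"jaw":0.5},{"xyz":[0,0,-5],"twist":[0,0,0],"jaw":0.5},{"xyz":[0,0,-25],"twist":[0,0,0],"jaw":0.5},{"xyz":[0,0,-55],"twist":[0,0,0],"jaw":0.5},{"xyz":[0,0,-85],"twist":[0,0,0],"jaw":0.5},{"xyz":[0,0,-85],"twist":[0,0,0],"jaw":0.5}]}}

```text
t: 27.65
eef_pos: [0.6346, 0.062, 0.2067]
eef_rot: [2.218, 2.217, 0.015]
force: [1.5, -0.8, 0.8]
width: 0.0639
```

```bash
python3 - <<'E'
from h import *
COL['g']=[((40,150,40),(90,255,255))]
bead('w13','g',[.6303,.0625,.179]); go(.405,.1635,.15)
E
```

```text
pred [[311.59943473 217.79645963]]
[(np.int32(39), array([305.3, 157.6])), (np.int32(36), array([324.5, 158.8])), (np.int32(155), array([312. , 218.8]))]
t 27.7 pos [0.6329 0.062  0.2042] q [-0.56  0.37  0.51  1.65 -0.2   1.16 -0.01] w 0.0644 F [-0.4  0.1 -0.8]
xyz [ 101.3 -228.3   52.8] twist [ 0.007 -0.002 -0.   ]
```

Green is within 1 mm. Amber next.

Request:
{"api": "send_rows", "payload": {"rows": [{"xyz":[8,-20,0],"twist":[0.007,-0.002,0],"jaw":1},{"xyz":[23,-52,0],"twist":[0.007,-0.002,0],"jaw":1},{"xyz":[38,-85,0],"twist":[0.007,-0.002,0],"jaw":1},{"xyz":[53,-118,10],"twist":[0.007,-0.002,0],"jaw":1},{"xyz":[68,-151,20],"twist":[0.007,-0.002,0],"jaw":1},{"xyz":[83,-184,32],"twist":[0.007,-0.002,0],"jaw":1},{"xyz":[96,-215,45],"twist":[0.007,-0.002,0],"jaw":1},{"xyz":[101,-228,52],"twist":[0.007,-0.002,0],"jaw":1},{"xyz":[101,-228,52],"twist":[0.007,-0.002,0],"jaw":1},{"xyz":[101,-228,52],"twist":[0.007,-0.002,0],"jaw":1}]}}

```text
t: 28.7
eef_pos: [0.4067, 0.1627, 0.1512]
eef_rot: [2.222, 2.22, 0.001]
force: [0.1, 0.4, 0.5]
width: 0.0856
```

```bash
python3 - <<'E'
from h import *
bead('w14','a',[.405,.1635,.095]); go(.405,.1635,.0305)
E
```

```text
pred [[316.50739181 203.44544954]]
[]
t 28.75 pos [0.4075 0.1627 0.1516] q [-0.86  0.02  0.4   2.15 -0.01  0.98 -0.47] w 0.0853 F [ 0.8 -0.4  0.1]
xyz [  0.8  -2.8 121.1] twist [ 0.002 -0.    -0.002]
```

Request:
{"api": "send_rows", "payload": {"rows": [{"xyz":[1,-3,15],"twist":[0.002,0,-0.002],"jaw":1},{"xyz":[1,-3,40],"twist":[0.002,0,-0.002],"jaw":1},{"xyz":[1,-3,60],"twist":[0.002,0,-0.002],"jaw":1},{"xyz":[1,-3,65],"twist":[0.002,0,-0.002],"jaw":1},{"xyz":[1,-3,65],"twist":[0.002,0,-0.002],"jaw":1},{"xyz":[1,-3,65],"twist":[0.002,0,-0.002],"jaw":1}]}}

```text
t: 29.35
eef_pos: [0.4063, 0.1638, 0.0876]
eef_rot: [2.222, 2.219, 0.004]
force: [-0.4, -0.2, -0.9]
width: 0.0854
```

```bash
python3 - <<'E'
from h import *
COL['a']=[((10,225,170),(22,255,255))]
bead('w15','a',[.405,.1635,.095]); go(.405,.1635,.0305)
cv2.imwrite('pics/m15.png',cv2.imread('pics/w15.png')[150:400,120:520])
E
```

```text
pred [[316.18162634 241.66378639]]
[]
t 29.4 pos [0.4063 0.164  0.0878] q [-0.85  0.12  0.4   2.2  -0.07  0.82 -0.41] w 0.0857 F [-0.3 -0.5  0.1]
xyz [-0.6 -1.5 57.3] twist [ 0.003 -0.001 -0.001]
```

View pics/m15.png

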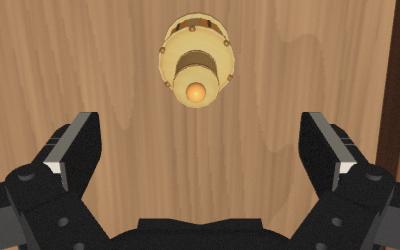

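The amber bead is at (316,242), as predicted. Down, then grip.

Request:
{"api": "send_rows", "payload": {"rows": [{"xyz":[0,-1,10],"twist":[0.003,0,0],"jaw":1},{"xyz":[0,-1,25],"twist":[0.003,0,0],"jaw":1},{"xyz":[0,-1,40],"twist":[0.003,0,0],"jaw":1},{"xyz":[0,-1,52],"twist":[0.003,0,0],"jaw":1},{"xyz":[0,-1,57],"twist":[0.003,0,0],"jaw":1},{"xyz":[0,-1,57],"twist":[0.003,0,0],"jaw":1},{"xyz":[0,-1,57],"twist":[0.003,0,0],"jaw":1}]}}

```text
t: 30.1
eef_pos: [0.4059, 0.1643, 0.0311]
eef_rot: [-2.222, -2.22, -0.002]
force: [0.0, 0.4, 0.9]
width: 0.0854
```

Request:
{"api": "send_rows", "payload": {"rows": [{"xyz":[0,0,0],"twist":[0,0,0],"jaw":0.4},{"xyz":[0,0,0],"twist":[0,0,0],"jaw":0},{"xyz":[0,0,0],"twist":[0,0,0],"jaw":-0.2},{"xyz":[0,0,0],"twist":[0,0,0],"jaw":-0.3},{"xyz":[0,0,0],"twist":[0,0,0],"jaw":-0.4},{"xyz":[0,0,0],"twist":[0,0,0],"jaw":-0.6},{"xyz":[0,0,0],"twist":[0,0,0],"jaw":-1},{"xyz":[0,0,0],"twist":[0,0,0],"jaw":-1},{"xyz":[0,0,0],"twist":[0,0,0],"jaw":-1}]}}

```text
t: 31.0
eef_pos: [0.4053, 0.1644, 0.0314]
eef_rot: [-2.221, -2.219, -0.001]
force: [-2.6, -0.0, 5.6]
width: 0.024
```

Request:
{"api": "send_rows", "payload": {"rows": [{"xyz":[0,0,-5],"twist":[0,0,0],"jaw":-1},{"xyz":[0,0,-15],"twist":[0,0,0],"jaw":-1},{"xyz":[0,0,-35],"twist":[0,0,0],"jaw":-1},{"xyz":[0,0,-60],"twist":[0,0,0],"jaw":-1},{"xyz":[0,0,-90],"twist":[0,0,0],"jaw":-1},{"xyz":[0,0,-115],"twist":[0,0,0],"jaw":-1},{"xyz":[0,0,-120],"twist":[0,0,0],"jaw":-1},{"xyz":[0,0,-120],"twist":[0,0,0],"jaw":-1}]}}

```text
t: 31.8
eef_pos: [0.406, 0.1645, 0.1522]
eef_rot: [-2.221, -2.219, -0.005]
force: [-0.9, -0.1, -2.8]
width: 0.0242
```

```bash
python3 - <<'E'
from h import *
go(.6262,.1625,.15)
E
```

```text
t 31.8 pos [0.406  0.1645 0.1522] q [-0.87  0.02  0.4   2.15 -0.01  0.98 -0.47] w 0.0242 F [-0.9 -0.1 -2.8]
xyz [ -1.8 220.2   2.3] twist [ 0.001 -0.004 -0.001]
```

Amber is held (2.8 N). Carrying it to pad_a.

Request:
{"api": "send_rows", "payload": {"rows": [{"xyz":[-1,8,0],"twist":[0,-0.004,0],"jaw":-1},{"xyz":[-1,28,0],"twist":[0,-0.004,0],"jaw":-1},{"xyz":[-1,56,0],"twist":[0,-0.004,0],"jaw":-1},{"xyz":[-1,84,0],"twist":[0,-0.004,0],"jaw":-1},{"xyz":[-1,112,0],"twist":[0,-0.004,0],"jaw":-1},{"xyz":[-1,140,0],"twist":[0,-0.004,0],"jaw":-1},{"xyz":[-1,168,0],"twist":[0,-0.004,0],"jaw":-1},{"xyz":[-1,196,0],"twist":[0,-0.004,0],"jaw":-1},{"xyz":[-1,214,0],"twist":[0,-0.004,0],"jaw":-1},{"xyz":[-1,220,0],"twist":[0,-0.004,0],"jaw":-1}]}}

```text
t: 32.8
eef_pos: [0.6272, 0.1621, 0.1495]
eef_rot: [2.222, 2.218, -0.005]
force: [-0.3, -0.7, -2.3]
width: 0.0241
```

```bash
python3 - <<'E'
from h import *
go(.6262,.163,.0934)
E
```

```text
t 32.8 pos [0.6272 0.1621 0.1495] q [-0.67  0.45  0.46  1.66 -0.22  1.08 -0.15] w 0.0241 F [-0.3 -0.7 -2.3]
xyz [ 1.1 -0.9 56.1] twist [-0.001  0.004 -0.002]
```

Request:
{"api": "send_rows", "payload": {"rows": [{"xyz":[1,-1,8],"twist":[0,0.004,-0.002],"jaw":-1},{"xyz":[1,-1,20],"twist":[0,0.004,-0.002],"jaw":-1},{"xyz":[1,-1,32],"twist":[0,0.004,-0.002],"jaw":-1},{"xyz":[1,-1,42],"twist":[0,0.004,-0.002],"jaw":-1},{"xyz":[1,-1,47],"twist":[0,0.004,-0.002],"jaw":-1},{"xyz":[1,-1,47],"twist":[0,0.004,-0.002],"jaw":-1}]}}

```text
t: 33.4
eef_pos: [0.6248, 0.1628, 0.1012]
eef_rot: [-2.219, -2.22, 0.004]
force: [-0.0, -0.5, -2.8]
width: 0.0242
```

```bash
python3 - <<'E'
from h import *
go(.6262,.163,.0934)
E
```

```text
t 33.4 pos [0.6248 0.1628 0.1012] q [-0.66  0.5   0.44  1.7  -0.25  1.   -0.13] w 0.0242 F [-0.  -0.5 -2.8]
xyz [0.2 1.4 7.8] twist [-0.004  0.     0.   ]
```

Request:
{"api": "send_rows", "payload": {"rows": [{"xyz":[0,1,1],"twist":[-0.004,0,0],"jaw":-1},{"xyz":[0,1,3],"twist":[-0.004,0,0],"jaw":-1},{"xyz":[0,1,5],"twist":[-0.004,0,0],"jaw":-1},{"xyz":[0,1,6.5],"twist":[-0.004,0,0],"jaw":-1},{"xyz":[0,1,7.5],"twist":[-0.004,0,0],"jaw":-1},{"xyz":[0,1,8],"twist":[-0.004,0,0],"jaw":-1},{"xyz":[0,1,8],"twist":[-0.004,0,0],"jaw":-1}]}}

```text
t: 34.1
eef_pos: [0.6258, 0.1629, 0.0935]
eef_rot: [2.221, 2.222, 0.0]
force: [-0.1, 0.2, 0.4]
width: 0.0239
```

Its weight is on the pad. Releasing.

Request:
{"api": "send_rows", "payload": {"rows": [{"xyz":[0,0,0.3],"twist":[0,0,0],"jaw":-0.5},{"xyz":[0,0,0.3],"twist":[0,0,0],"jaw":-0.3},{"xyz":[0,0,0.3],"twist":[0,0,0],"jaw":-0.1},{"xyz":[0,0,0],"twist":[0,0,0],"jaw":0.3},{"xyz":[0,0,0],"twist":[0,0,0],"jaw":0.5},{"xyz":[0,0,-5],"twist":[0,0,0],"jaw":0.5},{"xyz":[0,0,-25],"twist":[0,0,0],"jaw":0.5},{"xyz":[0,0,-55],"twist":[0,0,0],"jaw":0.5},{"xyz":[0,0,-95],"twist":[0,0,0],"jaw":0.5},{"xyz":[0,0,-125],"twist":[0,0,0],"jaw":0.5}]}}

```text
t: 35.1
eef_pos: [0.6266, 0.1629, 0.2214]
eef_rot: [2.22, 2.22, 0.004]
force: [-0.5, -0.3, 0.5]
width: 0.0642
```

Request:
{"api": "send_rows", "payload": {"rows": [{"xyz":[0,-30,0],"twist":[0,0,0],"jaw":0.5},{"xyz":[5,-60,0],"twist":[0,0,0],"jaw":0.5},{"xyz":[20,-95,0],"twist":[0,0,0],"jaw":0.5},{"xyz":[45,-130,0],"twist":[0,0,0],"jaw":0.5},{"xyz":[70,-160,0],"twist":[0,0,0],"jaw":0.5},{"xyz":[100,-180,0],"twist":[0,0,0],"jaw":0.5},{"xyz":[120,-190,0],"twist":[0,0,0],"jaw":0.5},{"xyz":[120,-190,0],"twist":[0,0,0],"jaw":0.5}]}}

```text
t: 35.9
eef_pos: [0.434, 0.2872, 0.2215]
eef_rot: [-2.212, -2.23, -0.006]
force: [0.1, 0.3, 0.7]
width: 0.0639
```

```bash
python3 - <<'E'
from h import *
T=snap('top','t9');S=snap('scene','s9')
a=cv2.resize(T['image'][110:190,190:430,::-1],(768,256),interpolation=cv2.INTER_CUBIC)
b=cv2.resize(S['image'][130:300,180:450,::-1],(540,340),interpolation=cv2.INTER_CUBIC)
b=cv2.copyMakeBorder(b,0,0,0,228,cv2.BORDER_CONSTANT)
cv2.imwrite('pics/m9.png',np.vstack([a,b]))
for n,p,h in[('amber',(.6262,.1625),.157),('green',(.6303,.0625),.179),('blue',(.6345,-.0375),.201),('red',(.6386,-.1375),.223)]:
    P=[p[0],p[1],h]; print(n,((proj(T,P)[0]-[190,110]+.5)*3.2).round(1),((proj(S,P)[0]-[180,130]+.5)*2+[0,256]).round(1))
E
```

```text
amber [185.   91.2] [390.8 461.1]
green [301.2  83.6] [314.5 430.7]
blue [421.9  75.8] [238.5 400.5]
red [547.   68.1] [163.  370.3]
```

View pics/m9.png

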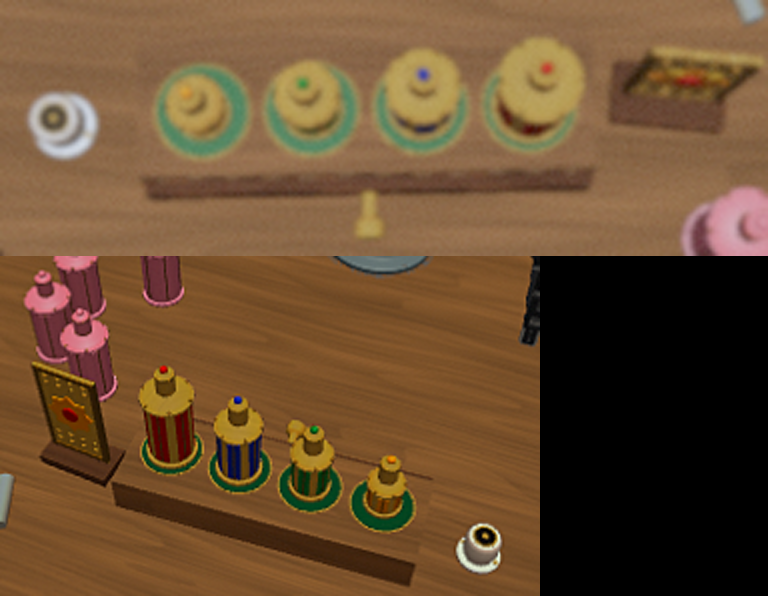

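All four stand upright and in order, and the beads lie within about 1 px of prediction in both views. Panel and socket are undisturbed and the arm is clear. Handing in.

```bash
python3 -c "
from bench import *
print(close_job())"
```

```text
the job is handed in; nothing more can be done
None
```

All four lanterns stand upright on their pads in order of height: red on pad_d next to the star panel, blue on pad_c, green on pad_b, and amber on pad_a next to the socket. I handed the job in at about 36 s, well under the 123 s limit.

- **Last checks:** In the final top and scene pictures, each bead lies within about 1 pixel (roughly 2–3 mm) of where it should be if centred. The wrist-camera checks after placing blue, red and green gave about 1 mm. Amber was checked only in the final top and scene pictures. In those pictures the panel and socket look unmoved, the visible pink lanterns are standing, and the arm is clear of everything.
- **Fingertip mismatch:** The first grasp on blue closed on nothing, just above its bead, without touching it. The cameras showed the fingertips ending about 35–40 mm short of the stated TCP, so I corrected for that. Every later grasp held at the first try.
- **Smaller disagreements:** The arm reached positions a few millimetres off at times, so I corrected before each grasp and placing. The grip read 24 mm on the 26 mm necks. Measured forces stayed below about 6 N.

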